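# Close the bench caliper on a bush, then hold the reader's battery panel shut

### The job

Slide the bench caliper's red-handled jaw shut on the aluminium bush, without forcing it, until the bush is nipped and pushes the sprung brass anvil back a little, and leave it nipped. Then, on the blue reader box, turn the yellow quarter-turn fastener clockwise until its slot lines up with the two white marks, and press the grey battery panel fully down against the box so that the reader gets power. Finish while still holding the panel pressed down; do not disturb the beaker, the eraser or the brass spare bush.

Things in the scene. Friction and masses are not known exactly. Their poses are not given: they have to be found in the camera images.
- caliper: Bench caliper, fixed to the bench: dark steel base 90 mm (x) by 240 mm (y), bed top 20 mm above the bench. Origin at the centre of its underside; its own y axis is the sliding direction, from the jaw towards the anvil. A blue block 50 x 22 x 50 mm high at its +y end carries the anvil.
- jaw_grip (a point): The red upright handle of the sliding jaw: a square post 14 x 14 mm, 38 mm tall (46.5 to 83.5 mm above the bench), with nothing beside it; this point is on its axis, 67.5 mm above the bench. It stands on the aluminium jaw block (30 mm along x, 24 mm along y, top 46.5 mm above the bench), whose steel measuring face is 20 mm ahead (+y of the caliper) of the post's axis.
- jaw (a joint): Travel of the jaw towards the anvil in m: 0 fully open (faces 80 mm apart), largest 0.065; gap between the faces = 0.080 - jaw + anvil. The jaw drags with about 5 N and stays where it is left. With the 28 mm bush between, it bears on the sprung anvil from jaw = 0.052 on.
- anvil (a joint): How far the brass anvil is pushed back in m: 0 at rest, stop at 0.008. Its spring gives 1.5 N per mm, so a nip of 3 to 6 N is 2 to 4 mm.
- anvil_face (a point): Brass anvil plate 30 x 8 x 22 mm facing the jaw; this point is on its measuring face, at bed height (20 mm above the bench). At rest it lies 70 mm to +y of the caliper's origin.
- jaw_face (a point): Steel measuring plate 30 x 8 x 22 mm of the jaw; this point is on its measuring face, at bed height (20 mm above the bench).
- bush: Aluminium turned bush standing loose on the caliper's bed between the faces, near the anvil: flange 28 mm diameter and 26 mm high, above it a neck 18 mm diameter and 16 mm high; 0.08 to 0.17 kg. Origin at the centre of its underside. The jaw pushes it along the bed to the anvil.
- reader: Reader box, blue, fixed to the bench, 130 mm (x) by 180 mm (y) by 60 mm high. Origin at the centre of its underside.
- panel (a joint): How far the grey battery panel is pressed down in m: 0 raised by its springs, 0.008 fully down on the box. The panel, 116 (x) by 162 (y) by 6 mm, lies level on top of the box, its top 74 mm above the bench when raised and 66 mm when down, and moves straight down. Springs resist with 4 N raised and 8 N fully down and lift it again when let go. It goes down only when the fastener is lined up; otherwise it jams after 2 mm.
- press_spot (a point): Centre of the black rubber spot (32 mm diameter) on the panel's top face, a good place to press; it moves with the panel.
- fastener (a joint): Angle of the quarter-turn fastener in rad, growing clockwise seen from above: 0 with the slot across (along the reader's y axis), 1.57 lined up with the two white marks (along the reader's x axis), stop at 1.95. It turns with a light drag of 0.05 N m and stays where it is left.
- fastener_grip (a point): Centre of the yellow wing of the fastener, on its turning axis 22 mm above the panel's top; the wing is 38 mm long, 10 mm thick, and reaches from 4 to 30 mm above the panel. The black slot line runs lengthwise along its top. The point's own y axis runs along the wing. It stands 75 mm to +y (of the reader) of the press spot.
- beaker: Clear plastic beaker, 70 mm diameter, 90 mm high; leave alone. Origin at the centre of its underside.
- eraser: Whiteboard eraser 50 x 120 x 34 mm, grey felt below, wood above; leave alone. Origin at the centre of its underside.
- spare: Brass bush of the same shape as the aluminium one (28 mm diameter, 42 mm high), standing on the bench; leave alone. Origin at the centre of its underside.

How it is judged:
On the way, in this order (a step that is already met when the one before it is completed fails the run):
1. the bush is nipped between jaw and anvil with over 2 N (contact force between each of anvil, jaw and bush above 2 N), for 0.2 s.
2. the fastener's slot is lined up with the marks (within 0.2 rad) (value of joint fastener between 1.37 and 1.77 rad), for 0.2 s.
At the end, for the whole second after the job is handed in: The bush stands upright (within 0.15 rad), still nipped between jaw and anvil with over 1 N; the fastener is within 0.2 rad of the marks; the panel is held down at least 6.5 of its 8 mm by the fingers, pressing with over 3 N (all of step 2 and contact force between each of anvil, jaw and bush above 1 N and angle between bush's own z axis and vertical below 0.15 rad and value of joint panel above 0.0065 m and contact force between reader and the fingers above 3 N); the arm keeps its last pose, push and grip.
It fails at once if the bush is forced (over 30 N from the jaw) (contact force between jaw and bush above 30 N).
It fails at once if the beaker is disturbed (moved over 20 mm) (distance of beaker from where it was at the start of the episode above 0.02 m).
It fails at once if the eraser is disturbed (moved over 20 mm) (distance of eraser from where it was at the start of the episode above 0.02 m).
It fails at once if the spare is disturbed (moved over 20 mm) (distance of spare from where it was at the start of the episode above 0.02 m).
It also fails if it takes over 61 s, if anything falls off the work surface, if the arm or the gripper's body presses on something with over 40 N, if the wrist force passes 120 N, or if a joint passes its speed limit or range.

### The arm

A 7-joint arm with a two-finger parallel gripper is mounted at the origin on the work surface. World frame = base frame: x ahead of the robot, y to its left, z up, the work surface at z = 0. Lengths are in m, angles in rad, forces in N, time in s.
With the tool pointing down it reaches from about 0.35 to 0.9 m from the base axis. Payload 8.1 kg.
Tool frame: the origin (TCP) lies midway between the tips of the shut fingers; the grasp point (between the pads) lies arm.hold_point_z behind it (arm.hold_point_z is the distance from the TCP to the grasp point, in m); z points along the fingers, x is the direction in which the jaws open and shut, and the axes are right-handed (so a half turn about z gives the same grasp; the last joint's range is limited). The gripper opens to 92 mm and grips with 3 to 60 N. Pads are 19 mm wide; open, the fingers measure 130 mm over their backs; the gripper's body (75 mm by 190 mm) begins 47 mm behind the grasp point.
Start: joints at [1.207, 0.434, 0.025, 1.573, -0.012, 1.134, -0.075], TCP at [0.161, -0.604, 0.227] pointing down, gripper open.
Joint ranges: [-2.62, 2.62], [-0.44, 2.09], [-1.27, 1.32], [0.08, 2.57], [-1.32, 4.46], [0.12, 2], [-2.74, 2.74]. Speed limits (rad/s): [2.22, 2.22, 3.01, 3.01, 3.14, 3.14, 3.14].

### API

Orientations are given as a rotation vector (axis times angle).
In Python, from cell import arm gives the robot as it stands.
- The arm moves only by the shell command python3 -m pendant 'ROWS' [FORCE]. ROWS is JSON, a list of rows, each an object with "dp": the shift along the tool's x, y, z in m, a list of three; "rotation": the turn, a rotation vector about the tool's x, y, z in rad, a list of three; "fingers": the closure, from -1 (fully open) to 1 (shut). In form: [{"dp": [x, y, z], "rotation": [rx, ry, rz], "fingers": fingers}, ...]. A call has 1 to 20 rows; each row is the pose to reach, as a shift and turn from the pose measured when the call began, along the tool's axes at that moment; what a row does not reach only later rows make up. A row lasts 1/8 s, in which the tool goes at most 62.5 mm and 10.7 degrees, less where a joint would pass 70% of its speed; a pose out of reach is approached as far as the arm can. A call with a gripper value outside its range is refused whole. The fingers move at their own pace and stop on an object; FORCE is the grip in N (left out, the last holds). Time passes only in rows, so rows that repeat a pose let the fingers close. It gives the time, the measured TCP pose, the force and the opening at its end, in the units of the state.
- arm.observe(): the state, without advancing time (a new reading comes with each control period).
- arm.get_image(name): name is "scene" or "top" or "wrist"; returns the picture (480x640x3 uint8, blue, green, red); there is no depth.
- arm.camera_params(name): a dict with "camera_matrix" (3x3 intrinsics, pixels), "rvec" (rotation vector, rad) and "tvec" (3), from world to camera coordinates, as OpenCV has them. Camera axes: x right, y down, z forward; pixel columns grow to the right and rows downward; lengths in m; the calibration is good to about 2 mm. The wrist camera is an equidistant fisheye: a pixel r from the principal point sees the ray r / f radians off the axis. A picture is of the moment at which its call begins: read the wrist's pose just before it. camera_params takes no time and is no camera call; for the wrist camera it gives the pose at the moment of the call.
- arm.sign_off(): hands the job in, once; it reports no verdict.
The state is a dict: "clock": time; "joints": joint angles; "dq": joint speeds; "joint_efforts": joint torques, N m; "position": TCP position; "ee_rot": TCP orientation; "force": force on the tool from outside, world axes, zero at the start; "ft_torque": the same for the moment, N m; "width": opening from 0.0 (shut) to 1.0 (fully open).
Only numpy, scipy, OpenCV 4.12 (cv2) and the standard library are available. Lean on these libraries where they do the work, as an engineer would, in place of code of your own. Each camera call takes 0.05 s, during which the arm holds its last target.

## Working session

There is one attempt and no reset: what is moved stays moved. The work goes in short steps, Python scripts to look and compute and a shell command to move; the robot and the scene stay as the last step left them, time stands still between calls to the robot, and variables do not carry over. Pictures are saved under pics/ and viewed, and the job is handed in when it is done.

```bash
ls; mkdir -p pics; python3 - <<'E'
from cell import arm
import cv2
print(arm.observe(), arm.hold_point_z)
for n in ("scene","top","wrist"):
    p=arm.camera_params(n); print(n,p)
    cv2.imwrite(f"pics/{n}0.png",arm.get_image(n))
E
```

```text
pics
{'clock': 0.0, 'joints': array([ 1.20740957,  0.43520012,  0.02496993,  1.57412392, -0.01159095,
        1.13399595, -0.07509578]), 'dq': array([-9.68629801e-04, -2.51568724e-03, -1.10000958e-03,  4.36478551e-05,
        6.68349374e-04,  1.11717632e-03, -7.07136988e-04]), 'joint_efforts': array([-5.39744578e-04, -6.67842722e+01,  9.84083824e-01, -3.14460039e+01,
       -6.08883868e-02,  4.29487566e-02,  1.55081361e-04]), 'position': array([ 0.16095709, -0.60337469,  0.22594878]), 'ee_rot': array([-2.49070037e+00,  1.91330335e+00,  2.10535231e-03]), 'force': array([0.76025116, 0.41138082, 0.48484609]), 'ft_torque': array([ 0.00461053, -0.02361171, -0.01522858]), 'width': 0.9999842095491378} 0.0188
scene {'camera_matrix': array([[512.26281511,   0.        , 316.92601924],
       [  0.        , 512.26281511, 241.75044872],
       [  0.        ,   0.        ,   1.        ]]), 'rvec': array([ 2.42124912,  0.70551322, -0.25562554]), 'tvec': array([-0.5127259 , -0.17399246,  1.05169301])}
top {'camera_matrix': array([[596.21161443,   0.        , 319.5373994 ],
       [  0.        , 596.21161443, 243.71324764],
       [  0.        ,   0.        ,   1.        ]]), 'rvec': array([ 2.11206475, -2.13922355,  0.22368588]), 'tvec': array([0.01135209, 0.57693608, 0.83210148])}
wrist {'camera_matrix': array([[371.64829954,   0.        , 315.77338793],
       [  0.        , 371.64829954, 244.18242171],
       [  0.        ,   0.        ,   1.        ]]), 'rvec': array([-2.32525291,  1.78756206,  0.22955776]), 'tvec': array([-0.62470216, -0.03140148,  0.3914292 ])}
```

View pics/scene0.png

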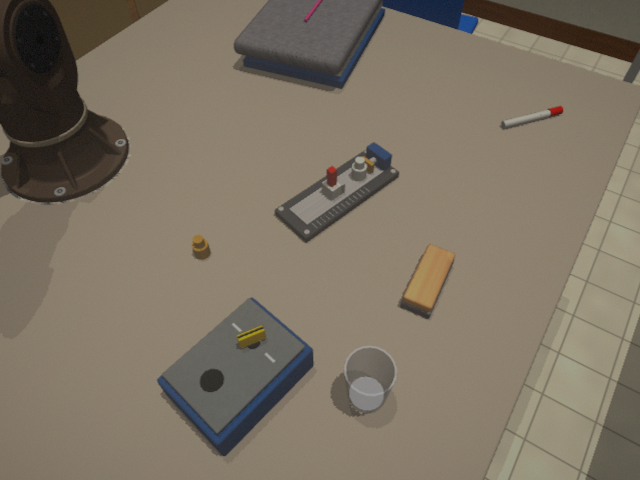

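View pics/top0.png

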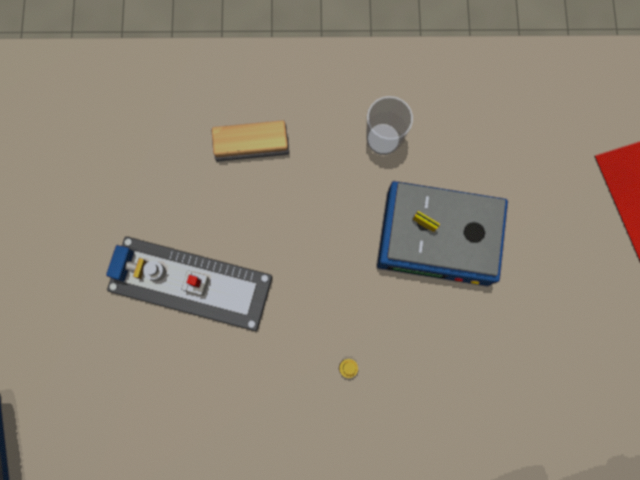

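View pics/wrist0.png

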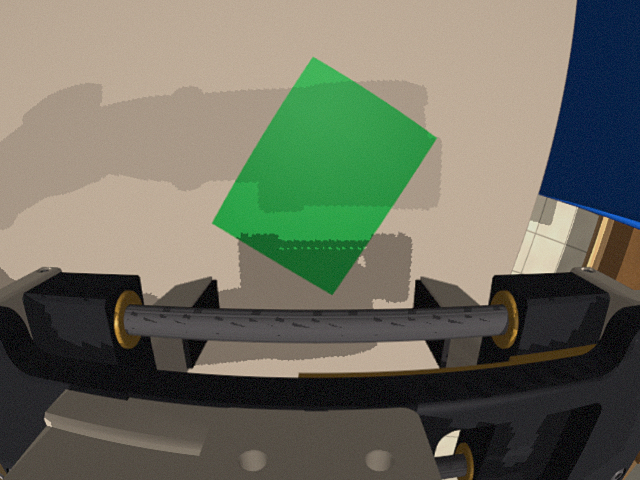

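```bash
cat > h.py <<'E'
import numpy as np, cv2
from cell import arm
def ray(n,uv,P=None):
    P=P or arm.camera_params(n);K=P["camera_matrix"];R=cv2.Rodrigues(P["rvec"])[0];t=np.array(P["tvec"])
    uv=np.array(uv,float).reshape(-1,2)
    x=(uv-[K[0,2],K[1,2]])/[K[0,0],K[1,1]]
    if n=="wrist":
        r=np.linalg.norm(x,axis=1,keepdims=True)+1e-12
        d=np.hstack([x/r*np.sin(r),np.cos(r)])
    else: d=np.hstack([x,np.ones((len(x),1))])
    return -R.T@t, d@R
def onz(n,uv,z,P=None):
    c,d=ray(n,uv,P); return c+d*((z-c[2])/d[:,2:])
def blobs(m,amin=15):
    n,l,s,c=cv2.connectedComponentsWithStats(m.astype(np.uint8))
    return [(c[i].round(1),s[i]) for i in range(1,n) if s[i,4]>=amin],l
E
python3 - <<'E'
import cv2,numpy as np
from h import *
im=cv2.imread("pics/top0.png");im2=cv2.imread("pics/scene0.png")
a=cv2.resize(im[225:335,100:280],None,fx=4,fy=4,interpolation=cv2.INTER_CUBIC);cv2.imwrite("pics/c1.png",a)
a=cv2.resize(im[175:290,370:520],None,fx=5,fy=5,interpolation=cv2.INTER_CUBIC);cv2.imwrite("pics/c2.png",a)
a=cv2.resize(im2[140:240,270:410],None,fx=5,fy=5,interpolation=cv2.INTER_CUBIC);cv2.imwrite("pics/c3.png",a)
a=cv2.resize(im2[290:450,150:320],None,fx=3.7,fy=3.7,interpolation=cv2.INTER_CUBIC);cv2.imwrite("pics/c4.png",a)
for n,I in(("top",im),("scene",im2)):
    H=cv2.cvtColor(I,cv2.COLOR_BGR2HSV);h,s,v=[H[...,i].astype(int) for i in range(3)]
    print(n,"red",[b for b in blobs(((h<6)|(h>174))&(s>170)&(v>60))[0]])
    print(n,"yel",blobs((h>20)&(h<35)&(s>150)&(v>60))[0])
    print(n,"blk",blobs((v<40),60)[0])
E
```

```text
top red [(array([624.6, 185.8]), array([ 596,  142,   44,  117, 2649], dtype=int32)), (array([193.2, 280.8]), array([188, 276,  12,  10,  87], dtype=int32))]
top yel [(array([425.8, 221.3]), array([414, 212,  25,  19, 253], dtype=int32)), (array([138.8, 268. ]), array([135, 259,   9,  18,  90], dtype=int32)), (array([474.7, 282.1]), array([471, 281,   8,   3,  19], dtype=int32)), (array([348.1, 368. ]), array([340, 360,  17,  17, 241], dtype=int32))]
top blk [(array([474. , 232.1]), array([465, 224,  19,  17, 254], dtype=int32))]
scene red [(array([556.2, 110.3]), array([550, 106,  13,   9,  80], dtype=int32)), (array([331.6, 169.5]), array([328, 167,   8,   6,  31], dtype=int32))]
scene yel [(array([248.6, 331. ]), array([237, 326,  25,  11,  44], dtype=int32)), (array([251.4, 337.8]), array([238, 329,  27,  19, 260], dtype=int32))]
scene blk [(array([37.7, 73.9]), array([   0,    0,   83,  141, 8683], dtype=int32)), (array([ 41.8, 151.3]), array([  9, 113,  87,  74, 759], dtype=int32))]
```

View pics/c1.png

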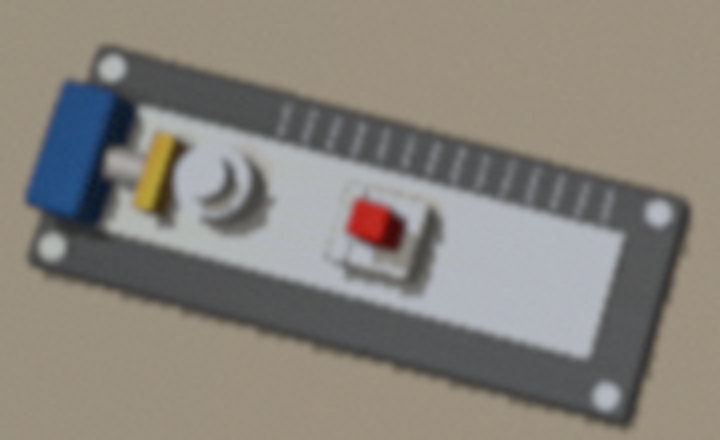

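View pics/c2.png

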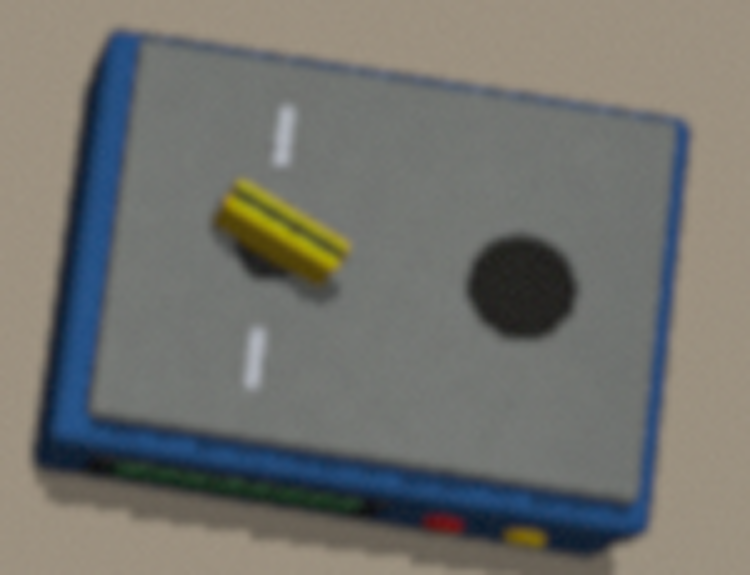

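View pics/c3.png

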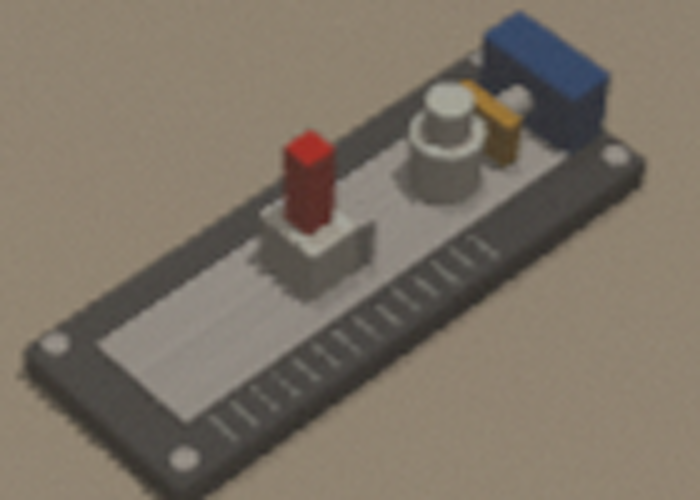

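View pics/c4.png

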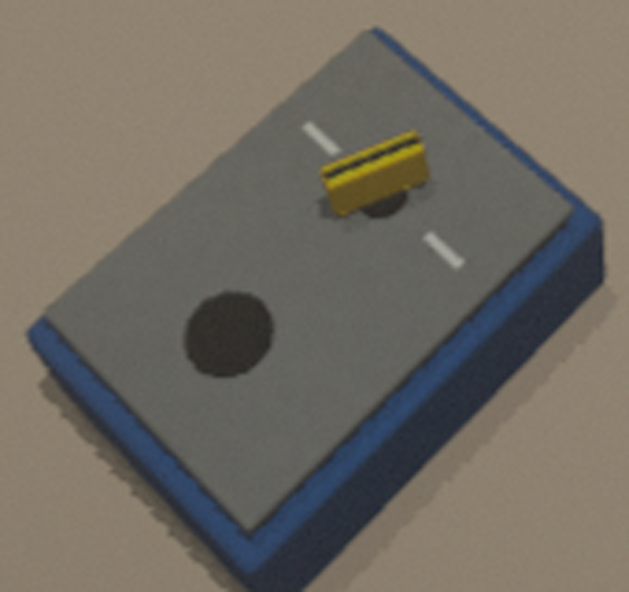

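```bash
python3 - <<'E'
from h import *
np.set_printoptions(precision=4,suppress=True)
def c(n,s,o,pts,z): 
    p=(np.array(pts,float)+.5)/s-.5+np.array(o); return onz(n,p,z)
T=c("top",4,(100,225),[(112,68),(51,247),(658,213),(606,396)],.021)
S=c("scene",5,(270,140),[(616,156),(478,60),(184,459),(55,343)],.021)
print("screws",T,S,T.mean(0),S.mean(0))
ax=(T[0]+T[1]-T[2]-T[3]);ax/=np.linalg.norm(ax);print("caliper y",ax,"ang",np.arctan2(ax[1],ax[0]))
print("post",c("top",4,(100,225),[(371,218)],.0835),c("scene",5,(270,140),[(309,147)],.0835))
print("bush top",c("top",4,(100,225),[(203,185)],.062),c("scene",5,(270,140),[(450,101)],.062))
m=c("top",5,(370,175),[(285,134),(255,358),(522,287)],.074)
m2=c("scene",3.7,(150,290),[(320,138),(444,250),(229,334)],.074)
for q in(m,m2):
    f=q[:2].mean(0);d=f-q[2];e=q[0]-q[1];print("fast",f,"spot",q[2],"dist",np.linalg.norm(d),"y ang",np.arctan2(d[1],d[0]),"mark ang",np.arctan2(e[1],e[0]))
w=c("top",5,(370,175),[(236,199),(343,250)],.104);w2=c("scene",3.7,(150,290),[(322,177),(420,138)],.104)
for q in(w,w2): e=q[1]-q[0];print("wing",q.mean(0),np.linalg.norm(e),np.arctan2(e[1],e[0]))
print("spare,beaker,eraser",onz("top",[(348,368),(384,138),(249,138)],.03))
R=cv2.Rodrigues(arm.observe()["ee_rot"])[0];print(R)
E
```

```text
screws [[0.5907 0.2998 0.021 ]
 [0.5214 0.3196 0.021 ]
 [0.5317 0.089  0.021 ]
 [0.4623 0.1083 0.021 ]] [[0.5921 0.2975 0.021 ]
 [0.5211 0.3156 0.021 ]
 [0.5327 0.0867 0.021 ]
 [0.4634 0.1063 0.021 ]] [0.5265 0.2042 0.021 ] [0.5273 0.2015 0.021 ]
caliper y [0.2695 0.963  0.    ] ang 1.2979313829371804
post [[0.5224 0.1861 0.0835]] [[0.5217 0.1868 0.0835]]
bush top [[0.5383 0.2519 0.062 ]] [[0.5423 0.2524 0.062 ]]
fast [ 0.602  -0.1495  0.074 ] spot [ 0.5885 -0.2232  0.074 ] dist 0.07489459589420258 y ang 1.3903768678810469 mark ang -0.17731069344679332
fast [ 0.6007 -0.1497  0.074 ] spot [ 0.5879 -0.2235  0.074 ] dist 0.07498653313710145 y ang 1.3979950420069456 mark ang 2.9699943724193765
wing [ 0.601  -0.1494  0.104 ] 0.0334813785549649 -2.0435437214778727
wing [ 0.6009 -0.1498  0.104 ] 0.037989353241565986 0.9905300816398811
spare,beaker,eraser [[ 0.3949 -0.0358  0.03  ]
 [ 0.7527 -0.1016  0.03  ]
 [ 0.7546  0.1132  0.03  ]]
[[ 0.2577 -0.9662 -0.0004]
 [-0.9662 -0.2577  0.0011]
 [-0.0012  0.0001 -1.    ]]
```

```bash
cat >> h.py <<'E'
def go(pos,yaw):  # tool x at world angle yaw, z down
    o=arm.observe();R=cv2.Rodrigues(o["ee_rot"])[0]
    c,s=np.cos(yaw),np.sin(yaw);Rt=np.array([[c,s,0],[s,-c,0],[0,0,-1.]])
    dp=R.T@(np.array(pos)-o["position"]);rv=cv2.Rodrigues(R.T@Rt)[0].ravel()
    print("dp",dp.round(4),"rot",rv.round(4))
E
python3 - <<'E'
from h import *
go((.42,-.25,.226),-.8); go((.522,.1865,.20),-.273)
E
```

```text
dp [-0.2748 -0.3414  0.0004] rot [-2.000e-04  1.200e-03 -5.101e-01]
dp [-0.6702 -0.5524  0.0269] rot [-5.0000e-04  1.1000e-03 -1.0371e+00]
```

```bash
R='x'; python3 -m pendant '[{"dp":[-0.04,-0.05,0],"rotation":[0,0,-0.08],"fingers":-1},{"dp":[-0.08,-0.1,0],"rotation":[0,0,-0.15],"fingers":-1},{"dp":[-0.12,-0.15,0],"rotation":[0,0,-0.22],"fingers":-1},{"dp":[-0.155,-0.19,0],"rotation":[0,0,-0.29],"fingers":-1},{"dp":[-0.19,-0.235,0],"rotation":[0,0,-0.36],"fingers":-1},{"dp":[-0.225,-0.28,0],"rotation":[0,0,-0.43],"fingers":-1},{"dp":[-0.275,-0.34,0],"rotation":[0,0,-0.51],"fingers":-1},{"dp":[-0.275,-0.34,0],"rotation":[0,0,-0.51],"fingers":-1}]'; python3 -c "
from h import *
o=arm.observe();print(o['joints'],o['position'],o['force'])
go((.522,.1865,.20),-.273)"
```

```text
clock: 1.15
position: [0.4208, -0.2461, 0.2265]
ee_rot: [-2.896, 1.212, 0.001]
force: [-0.0, -1.5, 0.2]
width: 0.999
[ 0.65858715  0.23294307 -0.2854205   1.87936188  0.07265767  1.03998399
 -0.44943913] [ 0.42079902 -0.24612475  0.22651445] [-0.01842636 -1.49771844  0.16560795]
dp [-0.2372 -0.3756  0.0276] rot [-0.0023  0.0008 -0.5201]
```

```bash
python3 -m pendant '[{"dp":[-0.03,-0.047,0],"rotation":[0,0,-0.07],"fingers":-1},{"dp":[-0.06,-0.095,0],"rotation":[0,0,-0.13],"fingers":-1},{"dp":[-0.09,-0.14,0],"rotation":[0,0,-0.2],"fingers":-1},{"dp":[-0.12,-0.19,0.01],"rotation":[0,0,-0.27],"fingers":-1},{"dp":[-0.15,-0.235,0.02],"rotation":[0,0,-0.34],"fingers":-1},{"dp":[-0.18,-0.285,0.027],"rotation":[0,0,-0.41],"fingers":-1},{"dp":[-0.21,-0.33,0.027],"rotation":[0,0,-0.47],"fingers":-1},{"dp":[-0.237,-0.3756,0.027],"rotation":[-0.002,0.001,-0.52],"fingers":-1},{"dp":[-0.237,-0.3756,0.027],"rotation":[-0.002,0.001,-0.52],"fingers":-1}]'; python3 -c "
from h import *
o=arm.observe();print(o['joints'],o['position'],o['force'])
go((.522,.1865,.053),-.273)
P=arm.camera_params('wrist');np.save('P1.npy',P,allow_pickle=True);cv2.imwrite('pics/w1.png',arm.get_image('wrist'))"
```

```text
clock: 2.28
position: [0.5221, 0.1905, 0.2004]
ee_rot: [-3.111, 0.419, 0.001]
force: [0.1, -0.2, 1.0]
width: 0.999
[-0.02451801  0.41018181 -0.56987381  1.7441895   0.2468577   1.05825965
 -0.94632212] [0.52213049 0.19046805 0.2003557 ] [ 0.07775759 -0.23086423  1.01437056]
dp [0.001  0.0042 0.1473] rot [-0.0026  0.0007  0.0051]
```

View pics/w1.png

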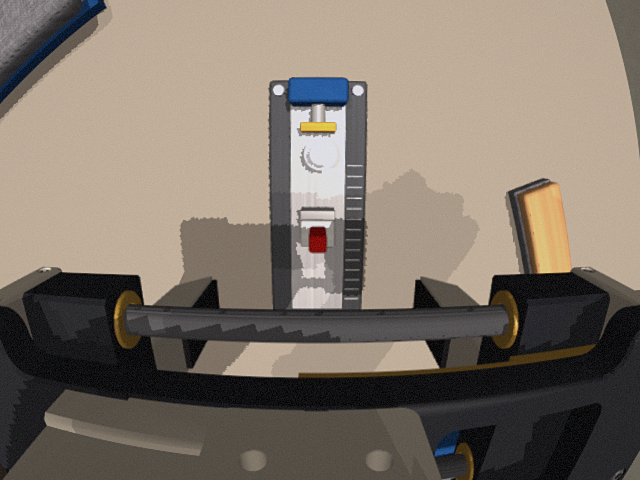

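```bash
python3 -c "
from h import *
im=cv2.imread('pics/w1.png');H=cv2.cvtColor(im,cv2.COLOR_BGR2HSV).astype(int)
b,l=blobs(((H[...,0]<6)|(H[...,0]>174))&(H[...,1]>150)&(H[...,2]>60));print(b)
P=np.load('P1.npy',allow_pickle=True).item()
y,x=np.where(l==[i for i in range(1,l.max()+1) if 310<np.where(l==i)[1].mean()<325 and (l==i).sum()>50][0])
print(x.min(),x.max(),y.min(),y.max(),im[228:253,317,2])
E=onz('wrist',[(317.5,y.min()-.5),(317.5,y.max()+.5),(317.5,240)],.0835,P);print(E, E[0]-E[1])
print(onz('wrist',[(318,131),(278,90),(358,90)],.042,P))
go((.522,.1865,.053),-.273)
"
```

```text
[(array([317.2, 239.5]), array([309, 227,  17,  25, 396], dtype=int32))]
309 325 227 251 [ 82  83  86  80  84  86  79  92 112 127 129 125 125 131 128 126 130 128
 130 125 134 125 130 120 128]
[[0.52600814 0.1989688  0.0835    ]
 [0.52079532 0.17995605 0.0835    ]
 [0.52321388 0.18877913 0.0835    ]] [0.00521282 0.01901275 0.        ]
[[0.54623893 0.27031752 0.042     ]
 [0.52317076 0.31403432 0.042     ]
 [0.58850039 0.29616089 0.042     ]]
dp [0.0003 0.001  0.1471] rot [-0.0003  0.0007  0.002 ]
```

```bash
python3 -m pendant '[{"dp":[0,0.001,0.04],"rotation":[0,0,0],"fingers":-1},{"dp":[0,0.001,0.08],"rotation":[0,0,0],"fingers":-1},{"dp":[0,0.001,0.115],"rotation":[0,0,0],"fingers":-1},{"dp":[0,0.001,0.135],"rotation":[0,0,0],"fingers":-1},{"dp":[0,0.001,0.147],"rotation":[0,0,0],"fingers":-1},{"dp":[0,0.001,0.147],"rotation":[0,0,0],"fingers":-1}]' 30; python3 -c "
from h import *
go((.522,.1865,.053),-.273)
cv2.imwrite('pics/w2.png',arm.get_image('wrist'))"
```

```text
clock: 3.08
position: [0.5216, 0.1853, 0.0526]
ee_rot: [3.112, -0.427, -0.002]
force: [0.0, 0.1, 0.2]
width: 1.002
dp [ 0.0001 -0.0013 -0.0004] rot [0.001  0.0013 0.0004]
```

View pics/w2.png

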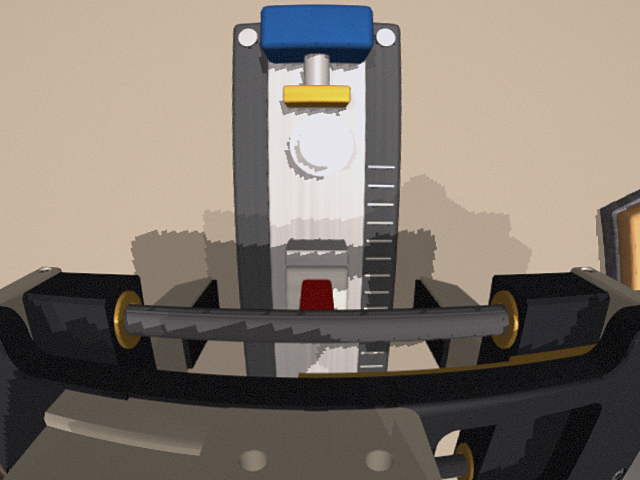

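```bash
python3 -m pendant '[{"dp":[0,0,0],"rotation":[0,0,0],"fingers":1},{"dp":[0,0,0],"rotation":[0,0,0],"fingers":1},{"dp":[0,0,0],"rotation":[0,0,0],"fingers":1},{"dp":[0,0,0],"rotation":[0,0,0],"fingers":1},{"dp":[0,0,0],"rotation":[0,0,0],"fingers":1},{"dp":[0,0,0],"rotation":[0,0,0],"fingers":1}]' 30; python3 -c "
from h import *
o=arm.observe();print(o['force'],o['width']*92)
a=np.array([.2695,.963]);print((o['position'][:2]-[.527,.203])@a)
go((.522+.042*.2695,.1865+.042*.963,.053),-.273)"
```

```text
clock: 3.88
position: [0.5219, 0.1859, 0.0533]
ee_rot: [-3.113, 0.426, 0.001]
force: [-0.1, -0.5, 0.4]
width: 0.401
[-0.13043818 -0.53166527  0.35476571] 36.88656867080283
-0.017792469305188033
dp [-0.0001 -0.0426  0.0003] rot [0.0001 0.0005 0.0009]
```

Fingers still closing (37 mm); continue.

```bash
python3 -m pendant '[{"dp":[0,0,0],"rotation":[0,0,0],"fingers":1},{"dp":[0,0,0],"rotation":[0,0,0],"fingers":1},{"dp":[0,0,0],"rotation":[0,0,0],"fingers":1},{"dp":[0,0,0],"rotation":[0,0,0],"fingers":1},{"dp":[0,0,0],"rotation":[0,0,0],"fingers":1}]' 30; python3 -c "
from h import *
o=arm.observe();print(o['force'],o['width']*92)
a=np.array([.2695,.963]);print((o['position'][:2]-[.527,.203])@a)
go((.522+.042*.2695,.1865+.042*.963,.053),-.273)"
```

```text
clock: 4.5
position: [0.5221, 0.1859, 0.0533]
ee_rot: [-3.113, 0.426, 0.001]
force: [1.5, 0.5, -0.3]
width: 0.151
[ 1.4854253   0.45531698 -0.32447141] 13.924334847646987
-0.017837261887073186
dp [-0.0002 -0.0426  0.0003] rot [0.     0.0003 0.0008]
```

```bash
python3 -m pendant '[{"dp":[0,-0.005,0],"rotation":[0,0,0],"fingers":1},{"dp":[0,-0.01,0],"rotation":[0,0,0],"fingers":1},{"dp":[0,-0.015,0],"rotation":[0,0,0],"fingers":1},{"dp":[0,-0.02,0],"rotation":[0,0,0],"fingers":1},{"dp":[0,-0.025,0],"rotation":[0,0,0],"fingers":1},{"dp":[0,-0.03,0],"rotation":[0,0,0],"fingers":1},{"dp":[0,-0.034,0],"rotation":[0,0,0],"fingers":1},{"dp":[0,-0.034,0],"rotation":[0,0,0],"fingers":1}]' 30; python3 -c "
from h import *
o=arm.observe();print(o['force'],o['width']*92,o['force'][:2]@[.2695,.963])
a=np.array([.2695,.963]);print((o['position'][:2]-[.527,.203])@a)
go((.522+.042*.2695,.1865+.042*.963,.053),-.273)
cv2.imwrite('pics/w3.png',arm.get_image('wrist'));cv2.imwrite('pics/t3.png',arm.get_image('top')[225:335,100:280])"
```

```text
clock: 5.5
position: [0.5311, 0.2184, 0.0533]
ee_rot: [3.112, -0.426, -0.001]
force: [-1.1, -2.8, 2.9]
width: 0.152
[-1.0622787  -2.75774995  2.94579877] 13.981477494736964 -2.941997310303852
0.01594191824860869
dp [-0.0002 -0.0088  0.0003] rot [0.0007 0.0004 0.0008]
```

View pics/w3.png

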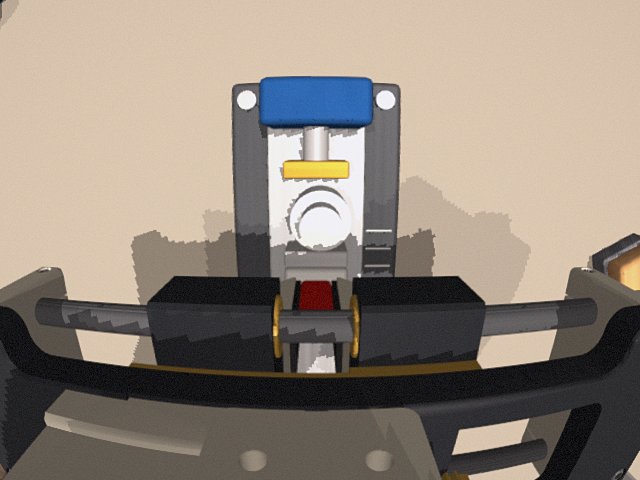

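```bash
python3 -m pendant '[{"dp":[0,-0.001,0],"rotation":[0,0,0],"fingers":1},{"dp":[0,-0.002,0],"rotation":[0,0,0],"fingers":1},{"dp":[0,-0.003,0],"rotation":[0,0,0],"fingers":1},{"dp":[0,-0.004,0],"rotation":[0,0,0],"fingers":1},{"dp":[0,-0.005,0],"rotation":[0,0,0],"fingers":1},{"dp":[0,-0.005,0],"rotation":[0,0,0],"fingers":1}]' 30; python3 -c "
from h import *
o=arm.observe();print(o['force'],o['width']*92,o['force'][:2]@[.2695,.963])
a=np.array([.2695,.963]);print((o['position'][:2]-[.527,.203])@a)
cv2.imwrite('pics/w4.png',arm.get_image('wrist')[60:300,200:440].repeat(2,0).repeat(2,1))"
```

```text
clock: 6.35
position: [0.5323, 0.2227, 0.0533]
ee_rot: [3.111, -0.427, -0.001]
force: [-2.0, -5.0, 3.1]
width: 0.152
[-2.02856381 -4.96169485  3.06499412] 13.955105327276506 -5.324810093028365
0.020412354535152652
```

View pics/w4.png

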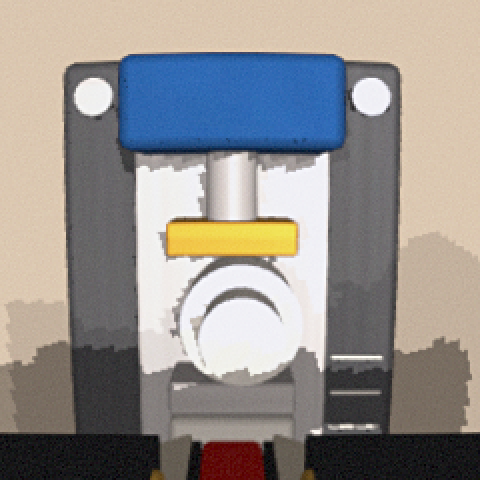

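```bash
cat > s.py <<'E'
from h import *
o=arm.observe();a=np.array([.2695,.963])
print("F",-(o['force'][:2]@a),o['force'][2],"s",(o['position'][:2]-[.527,.203])@a)
E
python3 -m pendant '[{"dp":[0,-0.001,0],"rotation":[0,0,0],"fingers":1},{"dp":[0,-0.0015,0],"rotation":[0,0,0],"fingers":1},{"dp":[0,-0.0015,0],"rotation":[0,0,0],"fingers":1}]' 30; python3 s.py
python3 -m pendant '[{"dp":[0,-0.001,0],"rotation":[0,0,0],"fingers":1},{"dp":[0,-0.0015,0],"rotation":[0,0,0],"fingers":1},{"dp":[0,-0.0015,0],"rotation":[0,0,0],"fingers":1}]' 30; python3 s.py
python3 -c "
from h import *
cv2.imwrite('pics/w5.png',arm.get_image('wrist')[60:300,200:440].repeat(2,0).repeat(2,1))"
```

```text
clock: 6.78
position: [0.5326, 0.2236, 0.0534]
ee_rot: [3.11, -0.427, -0.001]
force: [-3.1, -4.6, 5.1]
width: 0.151
F 5.241153070606358 5.112466844040336 s 0.02133555371748316
clock: 7.15
position: [0.5328, 0.2245, 0.0533]
ee_rot: [3.11, -0.428, -0.002]
force: [-2.5, -5.2, 4.9]
width: 0.15
F 5.702145095665122 4.940434230897868 s 0.022252946386871832
```

View pics/w5.png

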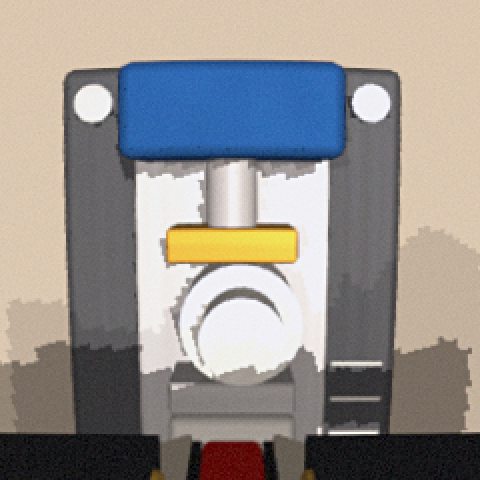

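```bash

python3 -m pendant '[{"dp":[0,-0.001,0],"rotation":[0,0,0],"fingers":1},{"dp":[0,-0.0018,0],"rotation":[0,0,0],"fingers":1},{"dp":[0,-0.0018,0],"rotation":[0,0,0],"fingers":1}]' 30; python3 s.py
python3 -m pendant '[{"dp":[0,-0.001,0],"rotation":[0,0,0],"fingers":1},{"dp":[0,-0.0018,0],"rotation":[0,0,0],"fingers":1},{"dp":[0,-0.0018,0],"rotation":[0,0,0],"fingers":1}]' 30; python3 s.py
python3 -c "
from h import *
cv2.imwrite('pics/w6.png',arm.get_image('wrist')[60:300,200:440].repeat(2,0).repeat(2,1))"
```

```text
clock: 7.58
position: [0.533, 0.2253, 0.0533]
ee_rot: [3.108, -0.428, -0.003]
force: [-2.8, -5.9, 6.5]
width: 0.151
F 6.434440680154614 6.521150920904716 s 0.023084279986464562
clock: 7.95
position: [0.5332, 0.2259, 0.0534]
ee_rot: [3.106, -0.429, -0.003]
force: [-3.3, -6.4, 7.6]
width: 0.146
F 7.08526007011172 7.575096646917311 s 0.023735263583236802
```

View pics/w6.png

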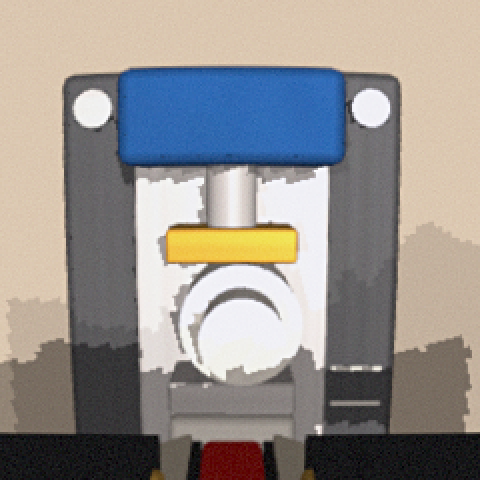

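```bash

python3 -m pendant '[{"dp":[0,-0.001,0],"rotation":[0,0,0],"fingers":1},{"dp":[0,-0.002,0],"rotation":[0,0,0],"fingers":1},{"dp":[0,-0.002,0],"rotation":[0,0,0],"fingers":1}]' 30; python3 s.py
python3 -m pendant '[{"dp":[0,-0.001,0],"rotation":[0,0,0],"fingers":1},{"dp":[0,-0.002,0],"rotation":[0,0,0],"fingers":1},{"dp":[0,-0.002,0],"rotation":[0,0,0],"fingers":1}]' 30; python3 s.py
python3 -c "
from h import *
cv2.imwrite('pics/w7.png',arm.get_image('wrist')[60:300,200:440].repeat(2,0).repeat(2,1))"
```

```text
clock: 8.38
position: [0.5334, 0.2265, 0.0533]
ee_rot: [3.104, -0.43, -0.004]
force: [-2.6, -8.1, 7.5]
width: 0.151
F 8.466406109120317 7.49771487725986 s 0.02430972556252365
clock: 8.75
position: [0.5335, 0.2268, 0.0533]
ee_rot: [3.101, -0.43, -0.005]
force: [-3.1, -8.3, 8.1]
width: 0.15
F 8.814580503287985 8.099752772370614 s 0.024702015690438558
```

View pics/w7.png

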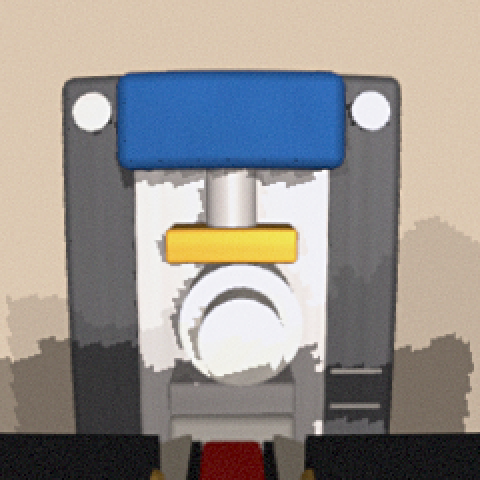

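```bash

python3 -m pendant '[{"dp":[0,-0.001,0],"rotation":[0,0,0],"fingers":1},{"dp":[0,-0.0025,0],"rotation":[0,0,0],"fingers":1},{"dp":[0,-0.0025,0],"rotation":[0,0,0],"fingers":1},{"dp":[0,-0.0025,0],"rotation":[0,0,0],"fingers":1}]' 30; python3 s.py
python3 -c "
from h import *
cv2.imwrite('pics/w8.png',arm.get_image('wrist')[60:300,200:440].repeat(2,0).repeat(2,1))"
```

```text
clock: 9.3
position: [0.5337, 0.2275, 0.0533]
ee_rot: [3.098, -0.431, -0.007]
force: [-4.5, -8.8, 9.5]
width: 0.151
F 9.680951531353164 9.506079540727102 s 0.025356673803594437
```

View pics/w8.png

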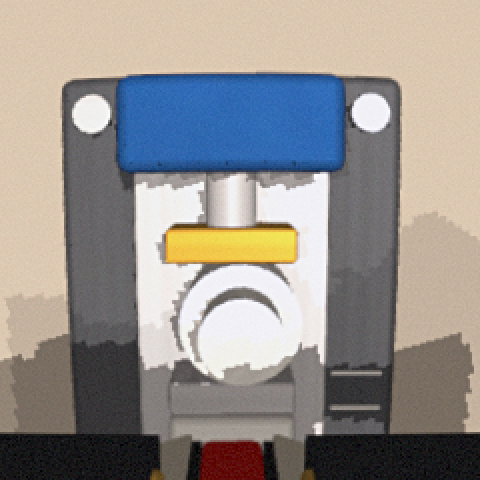

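```bash

python3 -m pendant '[{"dp":[0,0,0],"rotation":[0,0,0],"fingers":1},{"dp":[0,0,0],"rotation":[0,0,0],"fingers":-1},{"dp":[0,0,0],"rotation":[0,0,0],"fingers":-1},{"dp":[0,0,0],"rotation":[0,0,0],"fingers":-1},{"dp":[0,0,0],"rotation":[0,0,0],"fingers":-1},{"dp":[0,0,0],"rotation":[0,0,0],"fingers":-1},{"dp":[0,0,0],"rotation":[0,0,0],"fingers":-1}]' 30; python3 s.py
python3 -c "
from h import *
go((.533,.227,.053),-.273)
cv2.imwrite('pics/w9.png',arm.get_image('wrist')[60:300,200:440].repeat(2,0).repeat(2,1))"
```

```text
clock: 10.22
position: [0.5337, 0.2275, 0.0533]
ee_rot: [3.099, -0.431, -0.007]
force: [0.5, 0.4, -0.9]
width: 0.753
F -0.4984604878995135 -0.9008893964737282 s 0.025368207263270715
dp [-0.0005  0.0006  0.0003] rot [ 0.0136  0.0024 -0.0037]
```

View pics/w9.png

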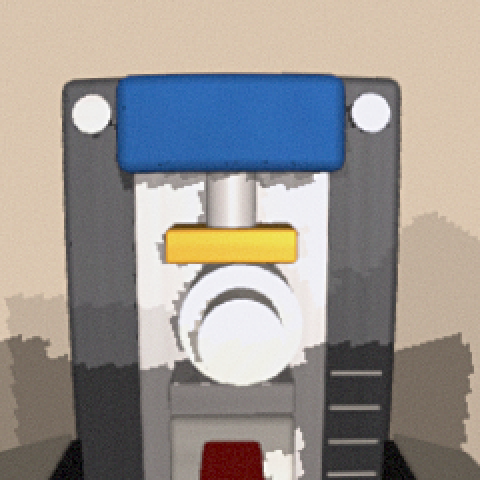

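```bash
python3 -m pendant '[{"dp":[0,0,-0.03],"rotation":[0,0,0],"fingers":-1},{"dp":[0,0,-0.07],"rotation":[0.013,0,0],"fingers":-1},{"dp":[0,0,-0.12],"rotation":[0.013,0,0],"fingers":-1},{"dp":[0,0,-0.15],"rotation":[0.013,0,0],"fingers":-1},{"dp":[0,0,-0.15],"rotation":[0.013,0,0],"fingers":-1}]' 30; python3 -c "
from h import *
go((.601,-.1497,.20),-.53)"
```

```text
clock: 10.9
position: [0.5358, 0.2302, 0.206]
ee_rot: [-3.109, 0.433, -0.003]
force: [0.8, -0.5, -0.1]
width: 1.004
dp [0.1665 0.3477 0.0054] rot [-0.0027 -0.0011  0.2531]
```

```bash
python3 -m pendant '[{"dp":[0.024,0.05,0],"rotation":[0,0,0.03],"fingers":-1},{"dp":[0.048,0.1,0],"rotation":[0,0,0.07],"fingers":-1},{"dp":[0.072,0.15,0],"rotation":[0,0,0.1],"fingers":-1},{"dp":[0.096,0.2,0],"rotation":[0,0,0.15],"fingers":-1},{"dp":[0.12,0.25,0],"rotation":[0,0,0.18],"fingers":-1},{"dp":[0.144,0.3,0.003],"rotation":[-0.002,-0.001,0.22],"fingers":-1},{"dp":[0.1665,0.3477,0.005],"rotation":[-0.003,-0.001,0.253],"fingers":-1},{"dp":[0.1665,0.3477,0.005],"rotation":[-0.003,-0.001,0.253],"fingers":-1},{"dp":[0.1665,0.3477,0.005],"rotation":[-0.003,-0.001,0.253],"fingers":-1}]' 30; python3 -c "
from h import *
go((.601,-.1497,.08),-.53);print(arm.observe()['joints'])
P=arm.camera_params('wrist');np.save('P2.npy',P,allow_pickle=True);cv2.imwrite('pics/w10.png',arm.get_image('wrist'));cv2.imwrite('pics/t10.png',arm.get_image('top'))"
```

```text
clock: 12.02
position: [0.6004, -0.149, 0.1993]
ee_rot: [-3.032, 0.822, 0.003]
force: [0.3, 0.8, -0.6]
width: 0.998
dp [0.0011 0.0003 0.1193] rot [0.0002 0.0018 0.0005]
[ 0.43500466  0.48503416 -0.40865153  1.59627673  0.20811523  1.10535233
 -0.5551136 ]
```

View pics/w10.png

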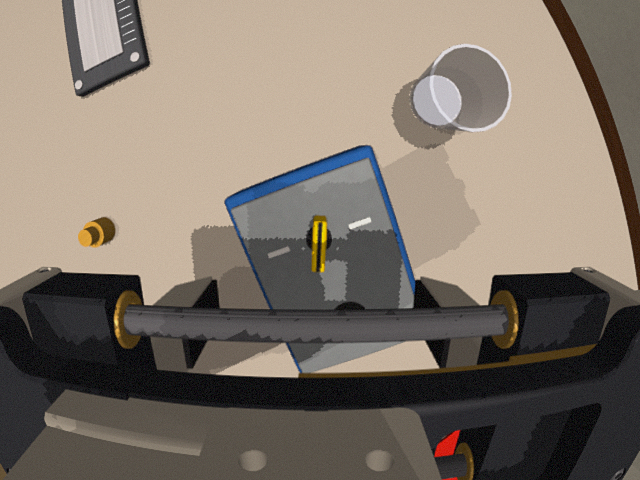

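View pics/t10.png

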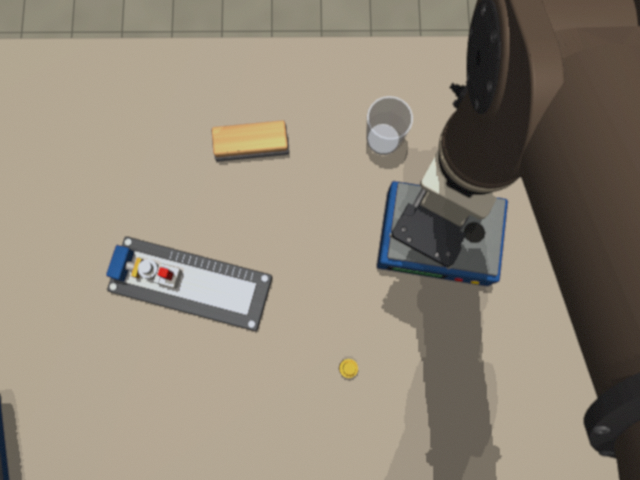

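```bash
python3 -m pendant '[{"dp":[0.001,0,0.04],"rotation":[0,0,0],"fingers":-0.3},{"dp":[0.001,0,0.08],"rotation":[0,0,0],"fingers":-0.3},{"dp":[0.001,0,0.105],"rotation":[0,0.001,0],"fingers":-0.3},{"dp":[0.001,0,0.119],"rotation":[0,0.001,0],"fingers":-0.3},{"dp":[0.001,0,0.119],"rotation":[0,0.001,0],"fingers":0.2},{"dp":[0.001,0,0.119],"rotation":[0,0.001,0],"fingers":0.4}]' 20; python3 -c "
from h import *
go((.601,-.1497,.08),-.53);print(arm.observe()['joints'])
cv2.imwrite('pics/w11.png',arm.get_image('wrist'))"
```

```text
clock: 12.88
position: [0.6024, -0.1479, 0.0822]
ee_rot: [-3.033, 0.818, -0.003]
force: [-0.1, -0.2, 0.3]
width: 0.483
dp [-0.0003  0.0023  0.0022] rot [-0.001  -0.0017  0.0032]
[ 0.40849371  0.60502985 -0.37617581  1.7156653   0.27628463  0.87145417
 -0.61252797]
```

View pics/w11.png

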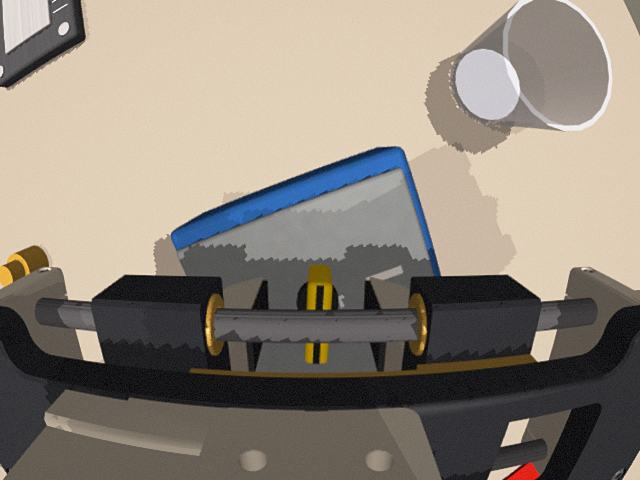

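```bash
python3 -c "
from h import *
go((.601,-.1497,.08),-.53)"; python3 -m pendant '[{"dp":[0,0.001,0.001],"rotation":[0,0,0],"fingers":0.6},{"dp":[0,0.001,0.001],"rotation":[0,0,0],"fingers":1},{"dp":[0,0.001,0.001],"rotation":[0,0,0],"fingers":1},{"dp":[0,0.001,0.001],"rotation":[0,0,0],"fingers":1},{"dp":[0,0.001,0.001],"rotation":[0,0,0],"fingers":1}]' 20; python3 -c "
from h import *
go((.601,-.1497,.08),-.53);o=arm.observe();print(o['width']*92,o['force'],o['ft_torque'])"
```

```text
dp [-0.0005  0.0022  0.0023] rot [-0.001 -0.002  0.003]
clock: 13.55
position: [0.6026, -0.1491, 0.0816]
ee_rot: [-3.033, 0.818, -0.005]
force: [2.0, -1.2, 0.8]
width: 0.108
dp [-0.0011  0.0013  0.0016] rot [-0.0014 -0.0031  0.0029]
9.933432269963802 [ 2.00029932 -1.19260784  0.83375433] [-0.27913405 -0.5338426   0.0041928 ]
```

```bash
python3 -m pendant '[{"dp":[0,0,0],"rotation":[0,0,0.12],"fingers":1},{"dp":[0,0.0005,0],"rotation":[0,0,0.25],"fingers":1},{"dp":[0,0.001,0],"rotation":[0,0,0.38],"fingers":1},{"dp":[0,0.001,0],"rotation":[0,0,0.51],"fingers":1},{"dp":[0,0.001,0],"rotation":[0,0,0.64],"fingers":1},{"dp":[0,0.001,0],"rotation":[0,0,0.77],"fingers":1},{"dp":[0,0.001,0],"rotation":[0,0,0.9],"fingers":1},{"dp":[0,0.001,0],"rotation":[0,0,1.03],"fingers":1},{"dp":[0,0.001,0],"rotation":[0,0,1.15],"fingers":1},{"dp":[0,0.001,0],"rotation":[0,0,1.214],"fingers":1},{"dp":[0,0.001,0],"rotation":[0,0,1.214],"fingers":1},{"dp":[0,0.001,0],"rotation":[0,0,1.214],"fingers":1}]' 20; python3 -c "
from h import *
go((.601,-.1497,.08),-1.747);o=arm.observe();print(o['width']*92,o['force'],o['ft_torque'],o['joints'])
cv2.imwrite('pics/w12.png',arm.get_image('wrist'))"
```

```text
clock: 15.05
position: [0.6033, -0.1508, 0.0817]
ee_rot: [-2.022, 2.4, -0.008]
force: [5.0, -3.3, -4.0]
width: 0.11
dp [-0.0007  0.0025  0.0017] rot [-0.0059 -0.0004  0.0054]
10.092417849104148 [ 4.97180652 -3.33830126 -4.0020894 ] [-0.67601219 -1.24205499 -0.01430928] [ 0.19764032  0.57389176 -0.05705291  1.73617587  0.04281612  0.82681075
 -1.6207172 ]
```

View pics/w12.png

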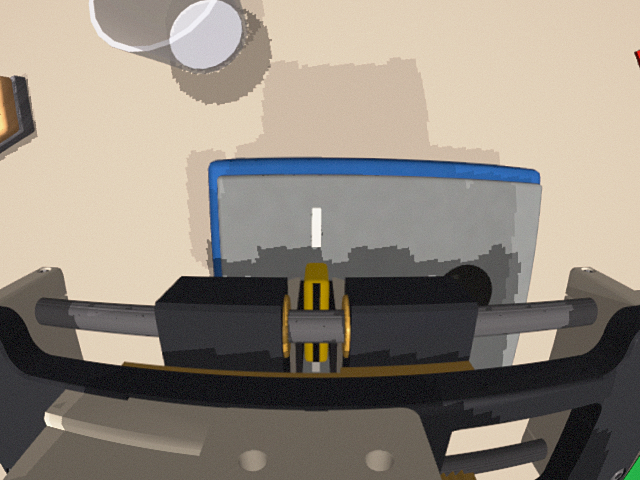

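```bash
python3 -m pendant '[{"dp":[0,0,0],"rotation":[0,0,0],"fingers":1},{"dp":[0,0,0],"rotation":[0,0,0],"fingers":0.2},{"dp":[0,0,0],"rotation":[0,0,0],"fingers":0.2},{"dp":[0,0,0],"rotation":[0,0,0],"fingers":0.2},{"dp":[0,0,-0.03],"rotation":[0,0,0],"fingers":0.2},{"dp":[0,0,-0.07],"rotation":[0,0,0],"fingers":0.2},{"dp":[0,0,-0.07],"rotation":[0,0,0],"fingers":1},{"dp":[0,0,-0.07],"rotation":[0,0,0],"fingers":1}]' 20; python3 -c "
from h import *
go((.588,-.2235,.11),-1.747);o=arm.observe();print(o['width']*92,o['force'])
cv2.imwrite('pics/w13.png',arm.get_image('wrist'))"
```

```text
clock: 16.1
position: [0.6025, -0.1506, 0.1514]
ee_rot: [-2.022, 2.4, -0.007]
force: [-0.1, 0.5, -1.2]
width: 0.233
dp [0.0743 0.0022 0.0414] rot [-0.0055 -0.0004  0.0055]
21.391134859019918 [-0.08932815  0.48570413 -1.23359247]
```

View pics/w13.png

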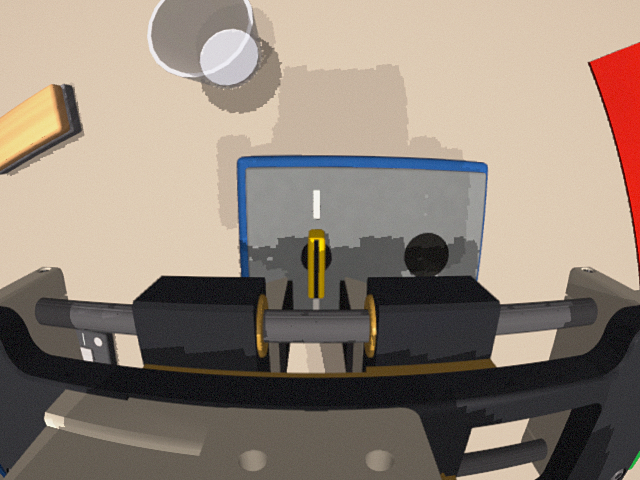

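```bash
python3 -m pendant '[{"dp":[0.04,0.001,0],"rotation":[-0.002,0,0],"fingers":1},{"dp":[0.074,0.002,0.01],"rotation":[-0.005,0,0.005],"fingers":1},{"dp":[0.074,0.002,0.03],"rotation":[-0.005,0,0.005],"fingers":1},{"dp":[0.074,0.002,0.05],"rotation":[-0.005,0,0.005],"fingers":1},{"dp":[0.074,0.002,0.06],"rotation":[-0.005,0,0.005],"fingers":1},{"dp":[0.074,0.002,0.065],"rotation":[-0.005,0,0.005],"fingers":1},{"dp":[0.074,0.002,0.065],"rotation":[-0.005,0,0.005],"fingers":1}]' 20; python3 -c "
from h import *
go((.588,-.2235,.066),-1.747);o=arm.observe();print(o['width']*92,o['force'])
cv2.imwrite('pics/w14.png',arm.get_image('wrist'))"
```

```text
clock: 17.02
position: [0.5879, -0.2231, 0.0857]
ee_rot: [2.018, -2.407, -0.001]
force: [0.3, -0.8, 0.3]
width: 0.006
dp [ 0.0004 -0.0002  0.0197] rot [ 0.001  -0.0003  0.0006]
0.5726678340767534 [ 0.28342669 -0.76461465  0.28890423]
```

View pics/w14.png

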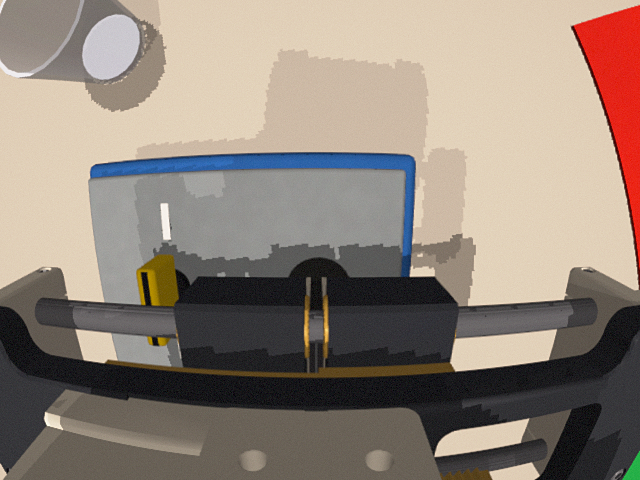

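```bash
python3 -m pendant '[{"dp":[0,0,0.005],"rotation":[0,0,0],"fingers":1},{"dp":[0,0,0.01],"rotation":[0,0,0],"fingers":1},{"dp":[0,0,0.013],"rotation":[0,0,0],"fingers":1},{"dp":[0,0,0.016],"rotation":[0,0,0],"fingers":1},{"dp":[0,0,0.018],"rotation":[0,0,0],"fingers":1},{"dp":[0,0,0.02],"rotation":[0,0,0],"fingers":1},{"dp":[0,0,0.02],"rotation":[0,0,0],"fingers":1},{"dp":[0,0,0.02],"rotation":[0,0,0],"fingers":1}]' 20; python3 -c "
from h import *
go((.588,-.2235,.066),-1.747);o=arm.observe();print(o['width']*92,o['force'])"
```

```text
clock: 18.08
position: [0.5882, -0.2231, 0.0665]
ee_rot: [2.018, -2.407, 0.0]
force: [-2.5, -0.0, 6.2]
width: 0.007
dp [0.0004 0.0001 0.0005] rot [ 0.0001 -0.0004  0.0006]
0.624552692251235 [-2.47393957e+00 -3.79138993e-03  6.17027990e+00]
```

```bash
python3 -m pendant '[{"dp":[0,0,0.001],"rotation":[0,0,0],"fingers":1},{"dp":[0,0,0.002],"rotation":[0,0,0],"fingers":1},{"dp":[0,0,0.003],"rotation":[0,0,0],"fingers":1},{"dp":[0,0,0.003],"rotation":[0,0,0],"fingers":1},{"dp":[0,0,0.003],"rotation":[0,0,0],"fingers":1}]' 20; python3 -c "
from h import *
o=arm.observe();print(o['force'],o['position'])"
python3 -m pendant '[{"dp":[0,0,0.003],"rotation":[0,0,0],"fingers":1},{"dp":[0,0,0.004],"rotation":[0,0,0],"fingers":1},{"dp":[0,0,0.004],"rotation":[0,0,0],"fingers":1},{"dp":[0,0,0.004],"rotation":[0,0,0],"fingers":1}]' 20; python3 -c "
from h import *
o=arm.observe();print(o['force'],o['position'])
for n in('scene','top','wrist'): cv2.imwrite(f'pics/{n}15.png',arm.get_image(n))"
```

```text
clock: 18.7
position: [0.5883, -0.2232, 0.0661]
ee_rot: [-2.018, 2.408, -0.002]
force: [-9.4, 4.4, 28.0]
width: 0.006
[-9.36287115  4.43607529 27.97706039] [ 0.58830072 -0.22316952  0.06610354]
clock: 19.2
position: [0.5883, -0.2232, 0.0659]
ee_rot: [-2.017, 2.407, -0.004]
force: [-15.5, 4.6, 41.0]
width: 0.007
[-15.54908342   4.55662772  40.97051623] [ 0.58833721 -0.22321112  0.0659258 ]
```

View pics/scene15.png

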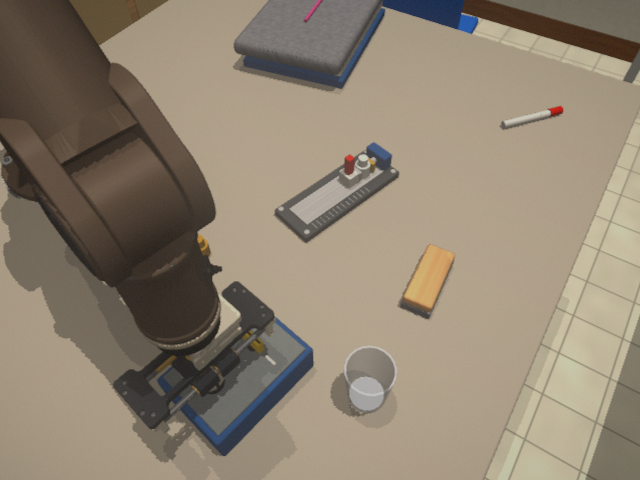

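View pics/wrist15.png

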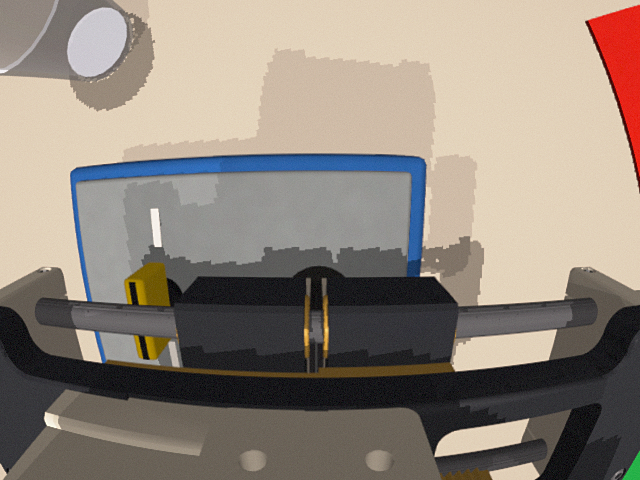

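View pics/top15.png

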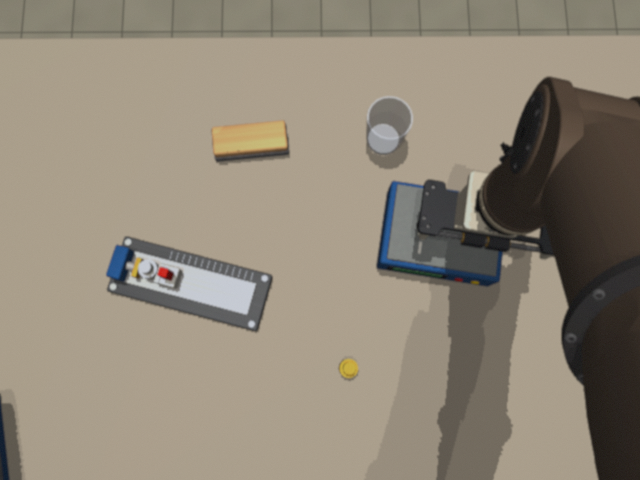

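```bash
python3 -m pendant '[{"dp":[0,0,0.002],"rotation":[0,0,0],"fingers":1},{"dp":[0,0,0.002],"rotation":[0,0,0],"fingers":1},{"dp":[0,0,0.002],"rotation":[0,0,0],"fingers":1},{"dp":[0,0,0.002],"rotation":[0,0,0],"fingers":1},{"dp":[0,0,0.002],"rotation":[0,0,0],"fingers":1},{"dp":[0,0,0.002],"rotation":[0,0,0],"fingers":1}]' 20; python3 -c "
from h import *
o=arm.observe();print(o['force'],o['position'])
im=arm.get_image('scene');cv2.imwrite('pics/c16.png',cv2.resize(im[130:250,270:410],None,fx=5,fy=5))"
```

```text
clock: 20.1
position: [0.5883, -0.2232, 0.0661]
ee_rot: [-2.017, 2.407, -0.004]
force: [-9.9, 3.9, 24.3]
width: 0.005
[-9.87376847  3.88006914 24.26258702] [ 0.58827081 -0.22316626  0.06614547]
```

View pics/c16.png

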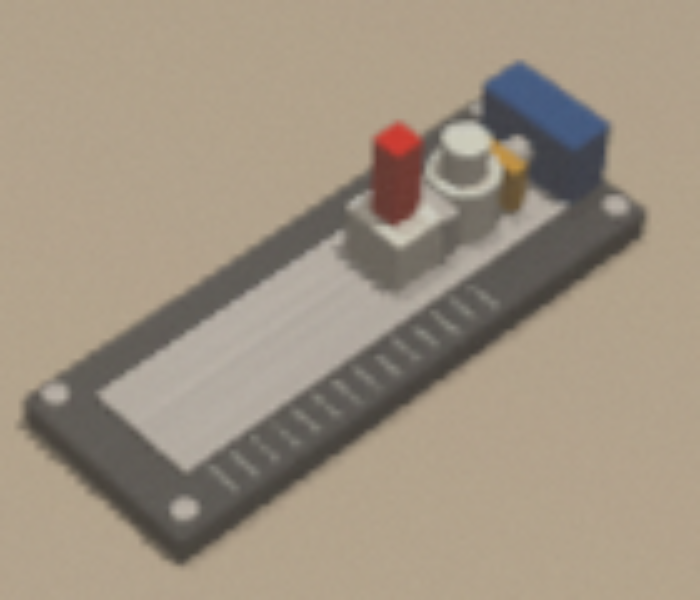

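The bush is upright and still nipped. The panel is down, with the tip at z = 0.066 and pressing at 24 N. Handing in.

```bash
python3 -c "
from cell import arm
print(arm.sign_off())"
```

```text
the job is handed in; nothing more can be done
None
```

I finished all three steps and handed the job in at about 20 s, with the fingers still holding the panel down. The hand-in returned no verdict.

- **Caliper:** I closed the jaw until the push reached 9.7 N. About 5.3 N of that is jaw drag, leaving roughly 4.4 N on the bush. The wrist view showed the anvil pushed back about 3 mm. After I let go, the anvil stayed pushed back, and the last scene picture shows the bush upright between jaw and anvil.
- **Fastener:** I turned it 1.21 rad clockwise. In the wrist picture the slot then lined up with the white mark. It still looked lined up with the panel down.
- **Panel:** The shut fingers press on the black spot. The tip is at z = 0.066 m, which is the height given for fully down, and the last reading was 24 N. The press briefly reached 41 N before I eased it. That push was through the fingertips, so I don't expect the 40 N limit on the arm and gripper body to apply.
- **Other objects:** The beaker, eraser and spare bush look unmoved in the last top picture. I judged that by eye and did not measure it.

No check failed. The camera estimates of the post, fastener and press spot agreed to within about 2 mm, and the bush to about 4 mm.

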